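# Set the slate-shelf stand to length and keep hold of it

## Robot

A 6-joint arm with a two-finger parallel gripper is mounted at the origin on the work surface. World frame = base frame: x ahead of the robot, y to its left, z up, the work surface at z = 0. Lengths are in mm, angles in rad, forces in N, time in s.
With the tool pointing down it reaches from about 275 to 750 mm from the base axis. Payload 10.2 kg.
Tool frame: the origin (TCP) lies at the very end of the fingers, on their centre line; the grasp point (between the pads) lies robot.grip_depth behind it (robot.grip_depth is the distance from the TCP to the grasp point, in mm); z points along the fingers, x is the direction in which the jaws open and shut, and the axes are right-handed (so a half turn about z gives the same grasp; the last joint's range is limited). The gripper opens to 88 mm and grips with 3 to 60 N. Pads are 18 mm wide; open, the fingers measure 123 mm over their backs; the gripper's body (75 mm by 187 mm) begins 45 mm behind the grasp point.
Start: joints at [-1.432, 0.313, 1.498, -0, 1.331, -0.223], TCP at [185.816, -491.023, 238.72] pointing down, gripper open.
Joint ranges: [-2.94, 2.94], [-0.97, 2.17], [0.19, 2.56], [-1.23, 4.37], [0.02, 3.11], [-2.88, 2.88]. Speed limits (rad/s): [2.39, 2.39, 3.01, 3.14, 3.14, 3.14].

## Interface

Orientations are given as a unit quaternion [w, x, y, z].
In Python, from station import robot gives the robot as it stands.
- The arm moves only by the tool drive_tool, never from a script. Its arguments are lists of equal length, an entry for each row: "twist": the turn, a rotation vector about the tool's x, y, z in rad, a list of three; "offset": the shift along the tool's x, y, z in cm, a list of three; "claw": the opening, from 0 (shut) to 1 (fully open). A call has 1 to 10 rows; each row shifts and turns the commanded pose from where the row before left it, along the tool's axes as they then stand; what a row does not reach is not made up. A row lasts 1/10 s, in which the tool goes at most 50 mm and 8.59 degrees, less where a joint would pass 70% of its speed; a pose out of reach is approached as far as the arm can. A call is refused whole if a number of a shift passes 5 or a number of a turn 0.15, either way. A call with a gripper value outside its range is refused whole. The fingers move at their own pace and stop on an object; the grip force is fixed at half the most. Time passes only in rows, so rows that do not move let the fingers close. It gives the time, the measured TCP pose, the force and the opening at its end, in the units of the state.
- robot.read_state(): the state, without advancing time (a new reading comes with each control period).
- robot.snapshot(name): name is "side" or "top" or "wrist"; returns a dict with "frame" (480x640x3 uint8, red, green, blue), "range_z" (480x640 float32, mm along the optical axis (not along the pixel's ray), 0 where there is no reading), "mtx" (3x3 intrinsics, pixels), "view" (4x4, takes a point from world to camera coordinates). Camera axes: x right, y down, z forward; pixel columns grow to the right and rows downward; lengths in mm; the calibration is good to about 2 mm. A picture is of the moment at which its call begins.
- robot.job_done(): hands the job in, once; it reports no verdict.
The state is a dict: "t": time; "qpos": joint angles; "qvel": joint speeds; "effort": joint torques, N m; "ee_pos": TCP position; "tcp_rot": TCP orientation; "force": force on the tool from outside, world axes, zero at the start; "wrist_torque": the same for the moment, N m; "opening": opening from 0.0 (shut) to 1.0 (fully open).
Only numpy, scipy, OpenCV 4.12 (cv2) and the standard library are available. Lean on these libraries where they do the work, as an engineer would, in place of code of your own. Each camera call takes 0.05 s, during which the arm holds its last target. There are 200 camera calls.

## Task

Set the span of the small shelf stand for the slate tile: with the cam lever still open, push the sliding leg along its rail until you feel it come up against the stop collar that marks the length, without shoving the collar along, and hold it there for a moment, because a spring draws the leg back. Still holding the leg against the collar, squeeze the cam lever fully shut flat against the clamp block, and finish that way, with the leg gripped at the collar: do not let go at the end. Leave the tile, canister, cup and cork hide alone.

Things in the scene. Friction and masses are not known exactly. Their poses are not given: they have to be found in the camera images.
- stand: Shelf stand fixed to the counter; place and yaw vary. Wooden base 130 mm (its x) by 270 mm (its y), 10 mm thick; aluminium rail on it along its y, at x = 0, top 36 mm above the counter. Origin on the counter under the rail's centre line, z up. Fixed wooden end leg (120 wide, 10 thick, 90 mm high) at y = -135 mm; then towards +y the sliding leg, then the stop collar.
- leg (a joint): Travel in m of the sliding leg along the stand's +y. 0: drawn back by its spring (start); 0.060: against the stop collar, a hard stop. The spring pulls back with about 5 N (4.5 N at 0, 5.6 N at 0.060), friction is under 1 N; let go, it runs back. Leg = upright wooden cross plate, with the clamp block on its -y face, which sits on a shoe on the rail.
- leg_face (a point): On the sliding leg: in the plane of its cross plate's -y face (the face to push, by fingers astride the clamp block), on the rail's centre line, 79 mm above the counter (half-way up the lever). Plate: 130 mm wide (65 mm to either side), 10 mm thick (y), 12 to 92 mm high. The block runs from here 46 mm to the stand's -y. Axes as the stand's.
- clamp_block: Aluminium clamp block, part of the sliding leg: 20 mm wide (x, centred on the rail's line), 46 mm long (y), 46 to 92 mm high. Origin at its underside on the centre line, in the plane of the plate's -y face; extends from there to y = -46 mm. Below it is a shoe 36 mm wide, up to 47 mm high. Its -x flank is bare; the cam lever is on its +x flank.
- lever (a joint): Cam lever angle, rad: 0 closed, flat along the block's +x flank; starts 0.4 to 0.6 open, hinge stop at 0.8. Stays where left; 2 to 4 N at the blade moves it. Upright pivot 41 mm to -y of the plate's face, 14.5 mm to +x of the centre line; blade points towards the plate. Closed: outer face 17 mm from the centre line, block and lever 27 mm across. Open: up to 38 mm out.
- lever_tip (a point): Middle of the free end of the cam lever's blade, 36 mm from the pivot, 79 mm above the counter. The blade is dark steel, 36 mm long, 5 mm thick, 22 mm high (68 to 90 mm above the counter).
- collar_face (a point): Centre of the -y face (which the leg meets) of the steel stop collar: a block 44 (x) by 18 mm (y), 12 to 52 mm high, dark screw on top, clamped to the rail; this point is 32 mm above the counter. It marks the length; its place on the rail varies by 40 mm. Slips only under about 80 N. At the stop leg_face is 10 mm to -y of this face.
- tile: Slate basking tile lying flat, 130 x 190 x 10 mm, origin under its centre. Bystander.
- canister: Closed glass canister with a steel lid, 90 mm across, 130 mm high, origin under its centre. Bystander.
- cup: Blue plastic feeding cup, 76 mm across, 70 mm high, origin under its centre. Bystander.
- hide: Round cork hide, 124 mm across, 70 mm high, origin under its centre. Bystander.

How it is judged (in metres and radians):
On the way, in this order (a step that is already met when the one before it is completed fails the run):
1. the leg is held against the stop collar with the cam lever still open (value of joint leg above 0.056 m and value of joint lever above 0.3 rad), for 0.3 s.
2. the cam lever is shut while the leg is held at the collar (value of joint leg above 0.056 m and value of joint lever below 0.1 rad), for 0.2 s.
At the end, for the whole second after the job is handed in: The leg is within 4 mm of the stop collar, the cam lever is shut to within 0.1 rad, and the fingers still grip the clamp block with more than 2 N (all of step 2 and contact force between the fingers and clamp_block above 2 N); the arm keeps its last pose, push and grip.
It fails at once if the stop collar is shoved more than 4 mm along the rail (distance of collar_face from where it was at the start of the episode above 0.004 m).
It fails at once if the cam lever is shut while the leg is away from the collar (more than 10 mm) (value of joint leg below 0.05 m and value of joint lever below 0.1 rad).
It fails at once if a bystander is moved more than 20 mm (distance of any of tile, canister, cup, hide from where it was at the start of the episode above 0.02 m).
It also fails if it takes over 32 s, if anything falls off the work surface, if the arm or the gripper's body presses on something with over 40 N, if the wrist force passes 120 N, or if a joint passes its speed limit or range.

## Working session

There is one attempt and no reset: what is moved stays moved. The work goes in short steps, Python scripts to look and compute and a tool call to move; the robot and the scene stay as the last step left them, time stands still between calls to the robot, and variables do not carry over. Pictures are saved under pics/ and viewed, about 8 in all and at most 12, crops included, and the job is handed in when it is done.

Besides the shell and the picture viewer there is one more tool, called after ">>>" as name(argument=value, ...) on one line, values as JSON. drive_tool: Moves the arm, as the interface text tells. Its arguments: {"type":"object","properties":{"twist":{"type":"array","items":{"type":"array","items":{"type":"number"}}},"offset":{"type":"array","items":{"type":"array","items":{"type":"number"}}},"claw":{"type":"array","items":{"type":"number"}}},"required":["twist","offset","claw"]}

```bash
mkdir -p pics
python3 - <<'E'
from station import robot
import cv2,numpy as np
s=robot.read_state();print(s, robot.grip_depth)
for n in("top","side"):
    d=robot.snapshot(n);np.savez(n+".npz",**d);cv2.imwrite(f"pics/{n}0.png",d["frame"][:,:,::-1]);print(n,d["mtx"],d["view"])
E
```

```text
{'t': 0.0, 'qpos': array([-1.43241243e+00,  3.13435571e-01,  1.49845256e+00, -1.90474267e-05,
        1.33097001e+00, -2.23420987e-01]), 'qvel': array([ 0.0015859 ,  0.00144156, -0.00014724,  0.0003648 , -0.00147858,
       -0.00062485]), 'effort': array([ 1.34192644e-03, -4.02209830e+01, -2.52266586e+01,  6.95569161e-02,
        3.52846866e-02, -8.37801917e-05]), 'ee_pos': array([ 185.76938192, -490.76958461,  238.16261955]), 'tcp_rot': array([-4.59775764e-04,  8.22789932e-01, -5.68345253e-01, -4.34809263e-04]), 'force': array([0.07281777, 0.38349498, 0.02150419]), 'wrist_torque': array([ 0.01174664, -0.00956767,  0.06512557]), 'opening': 1.0051588996591934} 18.700000000000003
top [[475.91837315   0.         314.78954872]
 [  0.         475.91837315 234.21043164]
 [  0.           0.           1.        ]] [[ 1.27067311e-03 -9.99997240e-01 -1.97623751e-03 -1.44049068e+01]
 [-9.93114241e-01 -1.03041929e-03 -1.17145389e-01  5.07840208e+02]
 [ 1.17143029e-01  2.11148311e-03 -9.93112809e-01  1.03240774e+03]
 [ 0.00000000e+00  0.00000000e+00  0.00000000e+00  1.00000000e+00]]
side [[562.41816732   0.         313.52975727]
 [  0.         562.41816732 248.13375685]
 [  0.           0.           1.        ]] [[ 9.95224980e-01 -9.72942853e-02  7.81411463e-03 -5.09033969e+02]
 [-5.43096507e-02 -6.18493572e-01 -7.83910814e-01  1.04240014e+02]
 [ 8.11030220e-02  7.79743242e-01 -6.20824271e-01  1.42096693e+03]
 [ 0.00000000e+00  0.00000000e+00  0.00000000e+00  1.00000000e+00]]
```

View pics/top0.png

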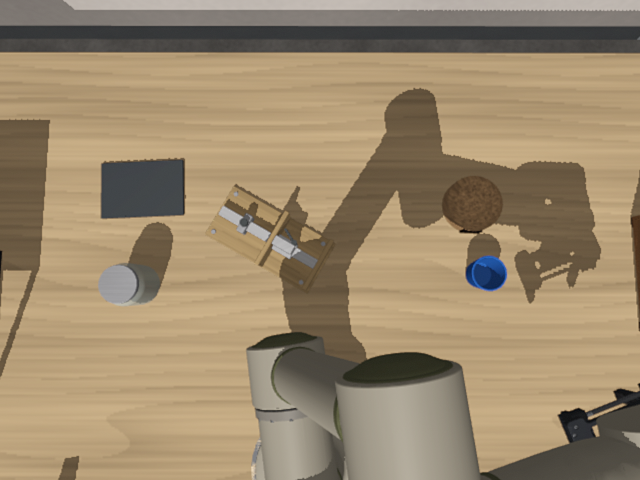

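View pics/side0.png

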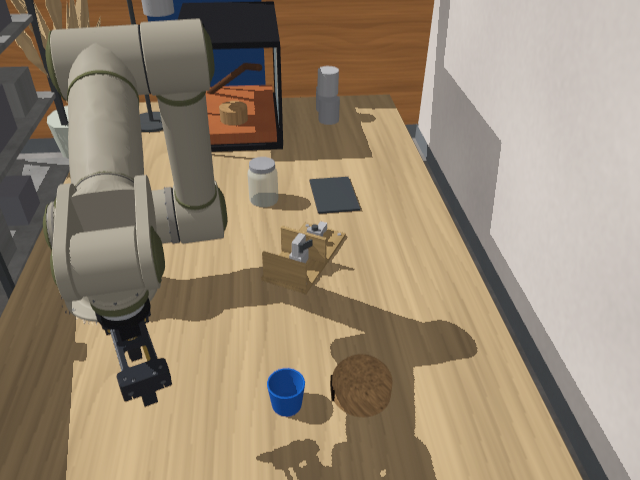

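The top view shows the stand around (270,238), collar towards the upper left at about (243,223), and the clamp block at about (285,243). The side view shows the block at about (300,247). Next I measure with the depth and crop.

```bash
cat > h.py <<'E'
import numpy as np
def cloud(d):
    v,u=np.mgrid[:480,:640];z=d["range_z"];K=d["mtx"]
    p=np.stack([(u-K[0,2])/K[0,0]*z,(v-K[1,2])/K[1,1]*z,z],-1)
    V=d["view"];return (p-V[:3,3])@V[:3,:3]
E
python3 - <<'E'
import numpy as np,cv2
from h import *
t=dict(np.load("top.npz"));s=dict(np.load("side.npz"))
a=t["frame"][175:305,195:345,::-1];b=s["frame"][215:300,255:355,::-1]
cv2.imwrite("pics/c.png",np.hstack([cv2.resize(a,(450,390),interpolation=2),cv2.resize(b,(350,298),interpolation=2).copy() if 0 else cv2.copyMakeBorder(cv2.resize(b,(350,298),interpolation=2),0,92,0,0,0)]))
C=cloud(t);sub=C[175:305,195:345].reshape(-1,3)
for lo,hi in((6,14),(30,40),(47,56),(56,70),(80,100)):
    q=sub[(sub[:,2]>lo)&(sub[:,2]<hi)]
    r=cv2.minAreaRect(q[:,:2].astype(np.float32));print(lo,hi,len(q),r,np.median(q[:,2]));print(cv2.boxPoints(r).round(1).tolist())
# counter height
print(np.median(C[300:330,200:260,2]))
C2=cloud(s)[215:300,255:355].reshape(-1,3)
for lo,hi in((6,14),(47,56),(80,100)):
    q=C2[(C2[:,2]>lo)&(C2[:,2]<hi)]
    r=cv2.minAreaRect(q[:,:2].astype(np.float32));print("side",lo,hi,len(q),r,np.median(q[:,2]))
E
```

```text
6 14 4397 ((504.6732177734375, 89.91244506835938), (338.9354553222656, 288.32720947265625), 88.68404388427734) 10.472516351632498
[[356.70001220703125, -76.19999694824219], [644.9000244140625, -82.80000305175781], [652.7000122070312, 256.0], [364.3999938964844, 262.6000061035156]]
30 40 720 ((491.4595947265625, 81.39112854003906), (259.1182556152344, 116.14651489257812), 79.70535278320312) 36.34846626530365
[[411.20001220703125, -35.70000076293945], [525.4000244140625, -56.5], [571.7999877929688, 198.5], [457.5, 219.1999969482422]]
47 56 187 ((468.71636962890625, 83.49885559082031), (190.70986938476562, 119.35874938964844), 15.439169883728027) 51.347990568551836
[[360.8999938964844, 115.5999984741211], [392.70001220703125, 0.6000000238418579], [576.5, 51.400001525878906], [544.7000122070312, 166.39999389648438]]
56 70 121 ((485.7599792480469, 62.218017578125), (199.63128662109375, 125.29246520996094), 60.2763786315918) 63.60773784146927
[[381.8999938964844, 6.599999904632568], [490.70001220703125, -55.5], [589.7000122070312, 117.80000305175781], [480.79998779296875, 180.0]]
80 100 873 ((465.46630859375, 29.39592742919922), (122.48906707763672, 128.6199493408203), 60.2510986328125) 91.35304768882924
[[379.20001220703125, 8.100000381469727], [490.8999938964844, -55.70000076293945], [551.7000122070312, 50.70000076293945], [440.0, 114.5]]
0.353293336035157
side 6 14 947 ((470.43463134765625, 107.43798065185547), (338.8409729003906, 234.78271484375), 69.93911743164062) 9.587960654110596
side 47 56 283 ((482.6266784667969, 58.33287048339844), (205.22145080566406, 129.7159423828125), 61.5562858581543) 51.16843064252404
side 80 100 644 ((463.50970458984375, 25.67896270751953), (128.2303466796875, 128.91542053222656), 60.75212860107422) 88.38113437003537
```

View pics/c.png

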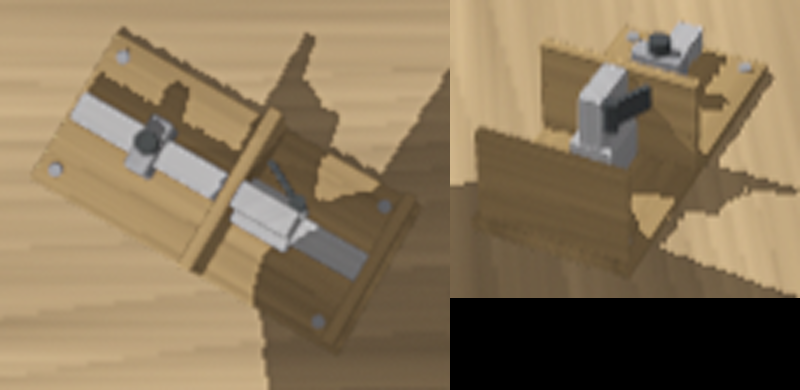

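The crop shows the lever open on the +x flank, the block at about (265,212), the plate from (195,268) to (275,115), and the collar at (148,142). Next I get the numbers in the stand frame.

Run:
```python
import numpy as np,cv2
from h import *
for n,sl in(("top",np.s_[175:305,195:345]),("side",np.s_[215:300,255:355])):
    d=dict(np.load(n+".npz"));C=cloud(d)[sl].reshape(-1,3);F=d["frame"][sl].reshape(-1,3).astype(int)
    A=C[(C[:,2]>84)&(C[:,2]<97)]
    # yaw from plate top: line fit through pts of plate
    for yaw in(-29.75,):
        c,s=np.cos(np.radians(yaw)),np.sin(np.radians(yaw));R=np.array([[c,s],[-s,c]])
    L=A[:,:2]@R.T
    h,e=np.histogram(L[:,1],np.arange(L[:,1].min()-1,L[:,1].max()+3,3));
    print(n);print([(round(float(x)),int(k)) for x,k in zip(e,h)])
    w=[x for x,k in zip(e,h)]
    # plate: peak histogram beyond end leg
    h2=np.where(e[:-1]>L[:,1].min()+30,h,0);p=e[h2.argmax()]+1.5
    P=L[abs(L[:,1]-p)<8];print("plate",p,len(P),"x",P[:,0].min(),P[:,0].max(),"y",P[:,1].min(),P[:,1].max(),"slope deg",np.degrees(np.polyfit(P[:,0],P[:,1],1)[0]))
    Q=L[L[:,1]<L[:,1].min()+14];print("end",len(Q),"x",Q[:,0].min(),Q[:,0].max(),"y",Q[:,1].min(),Q[:,1].max(),"slope",np.degrees(np.polyfit(Q[:,0],Q[:,1],1)[0]))
    B=L[(L[:,1]<p-10)&(L[:,1]>p-60)];gray=F[(C[:,2]>84)&(C[:,2]<97)][(L[:,1]<p-10)&(L[:,1]>p-60)]
    br=gray.sum(1)>330
    print("block",br.sum(),B[br].min(0),B[br].max(0),"lever",(~br).sum(),B[~br].min(0) if (~br).any() else 0,B[~br].max(0) if (~br).any() else 0)
    M=(C[:,2]>31)&(C[:,2]<40);G=C[M][:,:2]@R.T;sat=F[M].max(1)-F[M].min(1);G=G[(sat<30)];G=G[abs(G[:,0]-np.median(G[:,0]))<25];print("rail",len(G),np.median(G[:,0]),np.percentile(G[:,0],[5,95]),G[:,1].min(),G[:,1].max(),np.degrees(np.polyfit(G[:,1],G[:,0],1)[0]))
    M=(C[:,2]>46)&(C[:,2]<58);G=C[M][:,:2]@R.T;sat=F[M].max(1)-F[M].min(1);G=G[(sat<30)&(G[:,1]>p+15)];print("collar",len(G),np.percentile(G,[3,97],axis=0))
```

```text
top
[(194, 56), (197, 85), (200, 80), (203, 55), (206, 0), (209, 0), (212, 0), (215, 0), (218, 0), (221, 0), (224, 0), (227, 0), (230, 0), (233, 0), (236, 0), (239, 0), (242, 0), (245, 0), (248, 0), (251, 0), (254, 0), (257, 0), (260, 16), (263, 21), (266, 18), (269, 19), (272, 17), (275, 17), (278, 17), (281, 19), (284, 17), (287, 17), (290, 19), (293, 18), (296, 16), (299, 13), (302, 11), (305, 53), (308, 91), (311, 86), (314, 78), (317, 9)]
plate 309.74794473709335 331 x 325.219463937091 453.839406921522 y 301.75317317693526 317.7379344219344 slope deg -0.08255367735174408
end 276 x 330.13912637316685 449.3010485850329 y 195.24794473709335 205.28743361818402 slope 0.032112942510062095
block 174 [379.54798403 261.4827771 ] [399.84801267 299.50906784] lever 59 [399.843713   260.50050054] [421.94475517 298.4195549 ]
rail 683 389.74621439248114 [379.6689469  399.73885874] 206.80899953495543 451.7070585415694 0.11645790425062418
collar 109 [[368.98238248 377.25162512]
 [410.497914   394.1788582 ]]
side
[(187, 14), (190, 57), (193, 46), (196, 38), (199, 18), (202, 4), (205, 0), (208, 0)
[... 231 characters left out ...]
, 11), (280, 9), (283, 9), (286, 7), (289, 7), (292, 12), (295, 8), (298, 13), (301, 40), (304, 66), (307, 34), (310, 18), (313, 19), (316, 1)]
plate 305.56912145221486 177 x 325.8331446535959 453.6408352399483 y 297.7387969611068 313.330890544632 slope deg -0.2878827810783034
end 173 x 328.44628523011124 449.0216438389637 y 188.06912145221486 201.84562665876706 slope 0.10814052201487667
block 72 [378.93344392 254.7979039 ] [397.56596643 294.32388642] lever 61 [397.06776762 254.05012257] [421.66631763 295.08019465]
rail 92 394.5030174559053 [379.22110169 406.85248171] 256.9462712534618 445.11577945066114 -2.7960188852528463
collar 63 [[369.17535857 372.07672398]
 [409.15595553 391.96042086]]
```

>>> drive_tool(twist=[[0, 0, 0], [0, 0, 0], [0, 0, 0], [0, 0, 0], [0, 0, 0], [0, 0, 0], [0, 0, 0], [0, 0, 0], [0, 0, 0], [0, 0, 0]], offset=[[-2, -2.35, 0], [-2, -2.35, 0], [-2, -2.35, 0], [-2, -2.35, 0], [-2, -2.35, 0], [-2, -2.35, 0], [-2, -2.35, 0], [-2, -2.35, 0], [-2, -2.35, 0], [-2, -2.35, 0]], claw=[1, 1, 1, 1, 1, 1, 1, 1, 1, 1])

```text
t: 1.1
ee_pos: [335.1, -219.5, 238.6]
tcp_rot: [-0.0, 0.823, -0.568, -0.0]
force: [0.4, -0.1, 0.3]
opening: 1.001
```

>>> drive_tool(twist=[[0, 0, 0], [0, 0, 0], [0, 0, 0], [0, 0, 0], [0, 0, 0], [0, 0, 0], [0, 0, 0], [0, 0, 0], [0, 0, 0], [0, 0, 0]], offset=[[-2, -2.35, 0], [-2, -2.35, 0], [-2, -2.35, 0], [-2, -2.35, 0], [-2, -2.35, 0], [-2, -2.35, 0], [-2, -2.35, 0], [-2, -2.35, 0], [-2, -2.35, 0], [-2, -2.35, 0]], claw=[1, 1, 1, 1, 1, 1, 1, 1, 1, 1])

```text
t: 2.1
ee_pos: [484.1, 50.8, 238.5]
tcp_rot: [0.0, 0.823, -0.568, -0.0]
force: [0.3, 0.0, 1.1]
opening: 1.0
```

>>> drive_tool(twist=[[0, 0, -0.115], [0, 0, -0.115], [0, 0, -0.115], [0, 0, -0.115], [0, 0, -0.115], [0, 0, -0.115], [0, 0, 0]], offset=[[0, 0, 0], [0, 0, 0], [0, 0, 0], [0, 0, 0], [0, 0, 0], [0, 0, 0], [0, 0, 0]], claw=[1, 1, 1, 1, 1, 1, 1])

```text
t: 2.8
ee_pos: [483.7, 49.5, 238.5]
tcp_rot: [0.0, 0.967, -0.256, -0.0]
force: [0.2, -0.1, 0.5]
opening: 1.001
```

Run:
```python
from station import robot
import cv2,numpy as np
from h import *
d=robot.snapshot("wrist");cv2.imwrite("pics/w1.png",d["frame"][:,:,::-1]);np.savez("w1.npz",**d)
s=robot.read_state();print(s["ee_pos"],s["tcp_rot"])
c,sn=np.cos(np.radians(-29.75)),np.sin(np.radians(-29.75));R=np.array([[c,sn],[-sn,c]])
print("tcp rot frame",R@s["ee_pos"][:2])
C=cloud(d);ok=(d["range_z"]>0)&(C[...,2]>86)&(C[...,2]<96);L=C[ok][:,:2]@R.T
m=(L[:,1]>180)&(L[:,1]<340)&(L[:,0]>300)&(L[:,0]<480);L=L[m];F=d["frame"][ok][m].astype(int);print(len(L),np.median(C[ok][m][:,2]))
h,e=np.histogram(L[:,1],np.arange(190,330,3));print([(int(a),int(b)) for a,b in zip(e,h) if b])
g=(F.max(1)-F.min(1)<30);B=L[g&(L[:,1]<300)&(L[:,1]>250)];b=F[g&(L[:,1]<300)&(L[:,1]>250)].sum(1)
for t in(0,1):
  q=B[(b>300)==bool(t)]
  if len(q):print(t,len(q),np.percentile(q,[1,50,99],axis=0).round(1).tolist())
P=L[(L[:,1]>301)];print(P.min(0),P.max(0),np.degrees(np.polyfit(P[:,0],P[:,1],1)[0]))
```

```text
[483.69347187  49.45447827 238.49781309] [ 1.81374465e-05  9.66200054e-01 -2.57793304e-01 -2.58824940e-04]
tcp rot frame [395.40197056 282.95300287]
4752 91.34329348592647
[(190, 4), (193, 293), (196, 356), (199, 416), (202, 257), (256, 5), (259, 89), (262, 110), (265, 113), (268, 113), (271, 91), (274, 104), (277, 96), (280, 95), (283, 104), (286, 98), (289, 102), (292, 106), (295, 83), (298, 77), (301, 84), (304, 354), (307, 552), (310, 508), (313, 542)]
0 353 [[398.4, 258.7], [407.4, 272.7], [420.1, 296.2]]
1 996 [[378.8, 260.1], [388.6, 280.6], [398.3, 299.4]]
[323.3101047  301.00225632] [453.15977062 315.13142773] -0.0412060059882315
```

View pics/w1.png

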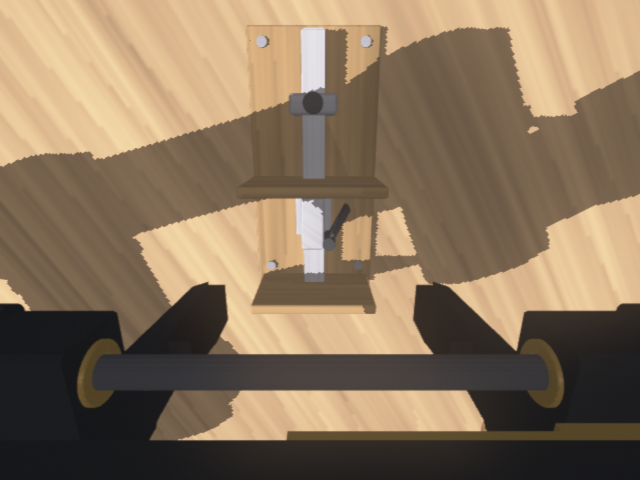

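The wrist view confirms it: the block at (312,222), the lever at (340,225), the plate at row 188 and the collar at (313,103), with the fingers aligned to the stand's x. Now I go down astride the block.

>>> drive_tool(twist=[[0, 0, 0], [0, 0, 0], [0, 0, 0], [0, 0, 0], [0, 0, 0], [0, 0, 0], [0, 0, 0], [0, 0, 0], [0, 0, 0], [0, 0, 0]], offset=[[-0.3, 0, 0], [0, 0, 2], [0, 0, 2], [0, 0, 2], [0, 0, 2], [0, 0, 2], [0, 0, 2], [0, 0, 2], [0, 0, 2], [0, 0, 1.7]], claw=[1, 1, 1, 1, 1, 1, 1, 1, 1, 1])

```text
t: 3.85
ee_pos: [480.8, 51.1, 60.8]
tcp_rot: [0.0, 0.966, -0.258, -0.0]
force: [1.3, -0.4, -0.7]
opening: 0.996
```

>>> drive_tool(twist=[[0, 0, 0], [0, 0, 0], [0, 0, 0], [0, 0, 0], [0, 0, 0]], offset=[[0, 0, 0], [0, -0.3, 0], [0, -0.3, 0], [0, -0.3, 0], [0, -0.3, 0]], claw=[1, 1, 1, 1, 1])

```text
t: 4.35
ee_pos: [487.5, 61.4, 62.4]
tcp_rot: [0.0, 0.967, -0.257, 0.001]
force: [-1.6, -6.4, 4.7]
opening: 1.0
```

Contact felt at about 6.6 N, which matches the spring. Now I push along.

>>> drive_tool(twist=[[0, 0, 0], [0, 0, 0], [0, 0, 0], [0, 0, 0], [0, 0, 0], [0, 0, 0], [0, 0, 0], [0, 0, 0], [0, 0, 0], [0, 0, 0]], offset=[[0, -0.5, 0], [0, -0.5, 0], [0, -0.5, 0], [0, -0.5, 0], [0, -0.5, 0], [0, -0.5, 0], [0, -0.5, 0], [0, -0.5, 0], [0, -0.5, 0], [0, -0.5, 0]], claw=[1, 1, 1, 1, 1, 1, 1, 1, 1, 1])

```text
t: 5.35
ee_pos: [512.1, 104.5, 62.4]
tcp_rot: [0.001, 0.967, -0.257, 0.0]
force: [-4.1, -5.8, 5.1]
opening: 1.003
```

>>> drive_tool(twist=[[0, 0, 0], [0, 0, 0], [0, 0, 0]], offset=[[0, -0.2, 0], [0, -0.2, 0], [0, -0.1, 0]], claw=[1, 1, 1])

```text
t: 5.65
ee_pos: [514.6, 108.8, 62.3]
tcp_rot: [0.001, 0.967, -0.256, 0.0]
force: [-3.5, -5.2, 5.7]
opening: 1.001
```

>>> drive_tool(twist=[[0, 0, 0], [0, 0, 0], [0, 0, 0]], offset=[[0, -0.15, 0], [0, -0.15, 0], [0, -0.15, 0]], claw=[1, 1, 1])

```text
t: 5.95
ee_pos: [516.7, 112.6, 62.3]
tcp_rot: [0.001, 0.967, -0.257, 0.0]
force: [-2.1, -5.7, 5.4]
opening: 1.001
```

>>> drive_tool(twist=[[0, 0, 0], [0, 0, 0]], offset=[[0, -0.1, 0], [0, 0, 0]], claw=[1, 1])

```text
t: 6.15
ee_pos: [516.9, 112.9, 62.3]
tcp_rot: [0.001, 0.967, -0.256, -0.0]
force: [-6.6, -9.2, 8.1]
opening: 1.004
```

The force went up from 6 to 11 N at the expected place (354.5 along the stand). I add a small bias and hold.

>>> drive_tool(twist=[[0, 0, 0], [0, 0, 0], [0, 0, 0], [0, 0, 0], [0, 0, 0]], offset=[[0, -0.1, 0], [0, 0, 0], [0, 0, 0], [0, 0, 0], [0, 0, 0]], claw=[1, 1, 1, 1, 1])

```text
t: 6.65
ee_pos: [517.0, 113.0, 62.4]
tcp_rot: [0.002, 0.967, -0.256, -0.001]
force: [-8.9, -14.7, 8.7]
opening: 1.003
```

Run:
```python
from station import robot
import cv2,numpy as np
from h import *
c,sn=np.cos(np.radians(-29.75)),np.sin(np.radians(-29.75));R=np.array([[c,sn],[-sn,c]])
s=robot.read_state();print("tcp",R@s["ee_pos"][:2],"F",R@s["force"][:2],s["force"][2],s["wrist_torque"])
d=robot.snapshot("wrist");t=robot.snapshot("side")
cv2.imwrite("pics/w2.png",np.hstack([cv2.resize(d["frame"],(400,300))[:,:,::-1],cv2.resize(t["frame"][190:280,255:375,::-1],(400,300))]))
```

```text
tcp [392.802489   354.70148147] F [ -0.40899674 -17.1867364 ] 8.748156614948062 [-2.19442207  1.05054114 -0.02972155]
```

View pics/w2.png

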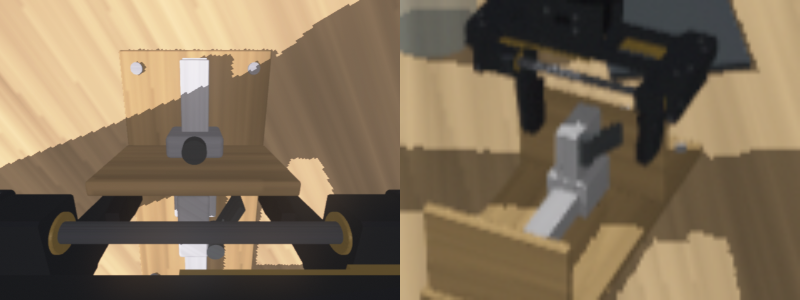

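The plate is against the collar at (193,145) and the lever is still open inside the right finger. I close the jaws while keeping the push.

>>> drive_tool(twist=[[0, 0, 0], [0, 0, 0], [0, 0, 0], [0, 0, 0], [0, 0, 0], [0, 0, 0]], offset=[[0, 0, 0], [0, 0, 0], [0, 0, 0], [0, 0, 0], [0, 0, 0], [0, 0, 0]], claw=[0.85, 0.75, 0.65, 0.6, 0.55, 0.5])

```text
t: 7.35
ee_pos: [517.6, 112.7, 61.6]
tcp_rot: [0.002, 0.967, -0.257, -0.0]
force: [-2.2, -15.1, -0.8]
opening: 0.506
```

>>> drive_tool(twist=[[0, 0, 0], [0, 0, 0], [0, 0, 0], [0, 0, 0], [0, 0, 0], [0, 0, 0], [0, 0, 0], [0, 0, 0]], offset=[[0, 0, 0], [0, 0, 0], [0, 0, 0], [0, 0, 0], [0, 0, 0], [0, 0, 0], [0, 0, 0], [0, 0, 0]], claw=[0.45, 0.4, 0.36, 0.32, 0.28, 0.2, 0.1, 0])

```text
t: 8.15
ee_pos: [516.1, 113.5, 61.5]
tcp_rot: [0.002, 0.967, -0.256, -0.002]
force: [-10.0, -11.2, 3.6]
opening: 0.299
```

>>> drive_tool(twist=[[0, 0, 0], [0, 0, 0], [0, 0, 0], [0, 0, 0], [0, 0, 0]], offset=[[0, 0, 0], [0, 0, 0], [0, 0, 0], [0, 0, 0], [0, 0, 0]], claw=[0, 0, 0, 0, 0])

```text
t: 8.65
ee_pos: [516.1, 113.5, 61.5]
tcp_rot: [0.002, 0.967, -0.256, -0.002]
force: [-8.6, -11.4, 3.8]
opening: 0.303
```

Run:
```python
from station import robot
import cv2,numpy as np
from h import *
c,sn=np.cos(np.radians(-29.75)),np.sin(np.radians(-29.75));R=np.array([[c,sn],[-sn,c]])
s=robot.read_state();print(s["t"],"tcp",R@s["ee_pos"][:2],s["ee_pos"][2],"F",R@s["force"][:2],s["force"][2],s["wrist_torque"],s["opening"]*88)
d=robot.snapshot("wrist");t=robot.snapshot("side")
cv2.imwrite("pics/w3.png",np.hstack([cv2.resize(d["frame"],(400,300))[:,:,::-1],cv2.resize(t["frame"][190:280,255:375,::-1],(400,300))]))
```

```text
8.65 tcp [391.73629672 354.6112454 ] 61.507555540878684 F [ -1.82459108 -14.1721895 ] 3.7965777494573265 [-1.71031553  1.3331699   0.00909196] 26.651165054633527
```

View pics/w3.png

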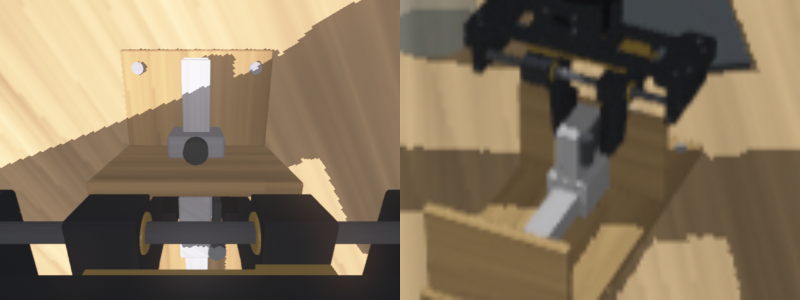

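The opening is 26.7 mm against an expected 27 mm for block plus shut lever. The jaws are closed on both flanks at about (200,205), the plate is still against the collar, and the push is steady at 14 N. I hand in.

```bash
python3 -c "
from station import robot
print(robot.job_done())"
```

```text
the job is handed in; nothing more can be done
None
```

The job is handed in at about 8.7 s of the 32 s allowed. The leg is held against the collar, the cam lever is shut, and the jaws are still gripping the block. The hand-in reports no verdict.

- **Pushing the leg:** I pushed with the open fingers astride the clamp block. The force rose from about 6 N to 17 N at about 59–60 mm of travel, where the cameras had put the stop. I held it there for about 0.5 s with the lever still open; 17 N is far below the 80 N at which the collar slips.
- **Shutting the lever:** I then closed the jaws while keeping the push.
- **Last checks:**
  - The opening was 26.7 mm, against 27 mm for the block plus a shut lever.
  - The push was steady at 14 N, and the tool had moved back only 0.1 mm along the rail.
  - The last pictures show the plate still against the collar.
- **Not measured:** I did not measure the contact force on the block itself. I judged the grip from the opening and a sideways force of only about 2 N. I did not re-measure the collar's place or the bystanders; I planned the path to keep clear of the bystanders.
- **Disagreement:** the side camera's depth put the plate about 4 mm nearer along the rail than the top camera did. The wrist camera agreed with the top view to about 1 mm, so I used those two.

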